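# Shut a row of snap-cap tubes by running a fingertip along it

### The job

The five tubes in the middle row of the metal cold block stand with their hinged caps ajar. Run your fingertips gently along the top of the row, starting at the end on the hinge side of the caps, so that they fold down one after the other in order, until all five are fully shut. Do not push the block away or lift it or any tube, leave everything else where it stands, and finish clear of it all.

Things in the scene. Friction and masses are not known exactly. Their poses are not given: they have to be found in the camera images.
- block: Loose dark grey aluminium cold block, 120 mm (its x) by 205 mm (its y) by 48 mm high, 2.6 kg. Origin: centre of its underside, z up. Three rows of five holes along y, 35 mm apart both ways. The open tubes fill the middle row (x = 0), tube1 nearest its -y end, tube5 its +y end. A few tubes in the outer rows are already shut, cap tops 62 mm above the bench; other holes are empty.
- tube1: Tube 1 of the row: a flip-top sample tube, 24 mm across its collar, loose in its hole on a rubber ring (it can slide up; pressed, it gives 1 mm at 5 N, 3 mm at most). Origin: centre of its mouth, 58 mm above the bench; axes as the block's. The shut cap, 25 mm across, slightly domed, has its top 4 mm above the origin (flat middle 13 mm, edge 2 mm lower). Hinge axis 14.5 mm to the -y side and 5 mm lower, along x; the cap's tab reaches 15.5 mm to the +y side.
- cap1 (a joint): Opening angle of tube 1's cap, rad: 0 fully shut, starts at 0.35 to 0.75 with the +y edge raised, at most 1.9. It stays where it is left; shutting takes about 1 N at the cap's middle. A fingertip moving along the block's +y at shut-cap height meets it over the hinge and folds it down; moving to -y pushes it open, and pressing straight down on the raised edge may stick.
- tube2: Tube 2 of the row, 35 mm from tube1 along the block's +y; otherwise exactly as tube1, with the same origin and axes.
- cap2 (a joint): Opening angle of tube 2's cap, rad; as cap1 in every way, with its own start.
- tube3: Tube 3 of the row, 70 mm from tube1 along the block's +y; otherwise exactly as tube1, with the same origin and axes.
- cap3 (a joint): Opening angle of tube 3's cap, rad; as cap1 in every way, with its own start.
- tube4: Tube 4 of the row, 105 mm from tube1 along the block's +y; otherwise exactly as tube1, with the same origin and axes.
- cap4 (a joint): Opening angle of tube 4's cap, rad; as cap1 in every way, with its own start.
- tube5: Tube 5 of the row, 140 mm from tube1 along the block's +y; otherwise exactly as tube1, with the same origin and axes.
- cap5 (a joint): Opening angle of tube 5's cap, rad; as cap1 in every way, with its own start.
- marker: Bystander, loose: felt marker pen lying flat, 130 mm long, 12.5 mm thick, origin under its middle, x along the pen; just in front of the block.
- dishes: Bystander, loose: stack of two covered culture dishes, 92 mm across, 31 mm high, origin under the centre; just behind the block.
- tape: Bystander, loose: roll of tape lying flat, 52 mm across, 18 mm high, origin under the centre; near the +y end of the block.
- timer: Bystander, loose: flat bench timer 62 x 78 x 18 mm high, origin under the centre; near the -y end of the block.
- bottle: Bystander, loose: capped glass bottle 70 mm across, 140 mm high, origin under the centre; away from the block.
- flask: Bystander, loose: conical glass flask 84 mm across the foot, 126 mm high, origin under the centre; away from the block.
- tip_box: Bystander, loose: closed pipette-tip box 87 x 124 x 83 mm high, origin under the centre; away from the block.
Things that resemble listed ones, but are neither listed nor needed, are in the scene too. What is shaped like the block but green, orange or red is not meant.

How it is judged:
By the outcome, as a careful person would: the job done as asked, in the order asked, and still so for the second after the job is handed in, with the robot touching nothing.
It also fails if it takes over 43 s, if anything falls off the work surface, if the arm or the gripper's body presses on something with over 40 N, if the wrist force passes 120 N, or if a joint passes its speed limit or range.

### The arm

A 6-joint arm with a two-finger parallel gripper is mounted at the origin on the work surface. World frame = base frame: x ahead of the robot, y to its left, z up, the work surface at z = 0. Lengths are in m, angles in degrees, forces in N, time in s.
With the tool pointing down it reaches from about 0.25 to 0.725 m from the base axis. Payload 9.7 kg.
Tool frame: the origin (TCP) lies midway between the tips of the shut fingers; the grasp point (between the pads) lies 19 mm behind it; z points along the fingers, y is the direction in which the jaws open and shut (so a half turn about z gives the same grasp; the last joint's range is limited). The gripper opens to 85 mm and grips with 20 to 120 N. Pads are 22 mm wide; open, the fingers measure 114 mm over their backs; the gripper's body (76 mm by 85 mm) begins 54 mm behind the grasp point. The pads swing forward as they close: fully open they stand 13 mm farther back than shut.
Start: joints at [76.948, 4.979, 10.078, 95.1, 0, 90], TCP at [0.124, 0.536, 0.231] pointing down, gripper open.
Joint ranges: [-179.16, 179.16], [-48.56, 103.87], [-65.8, 70.77], [-126.05, 130.52], [-82.76, 87.17], [-180, 180]. Speed limits (degrees/s): [127.2, 127.2, 147.25, 180, 180, 180].

### API

Orientations are given as [roll, pitch, yaw] about the fixed x, y, z axes, in that order (R = Rz(yaw) Ry(pitch) Rx(roll)).
In Python, from workcell import bot, camera, recognise gives the robot as it stands. The module is installed in compiled form; this text tells all that it offers.
- The arm moves only by the tool apply_moves, never from a script. Its argument "targets" is one flat list of numbers, 7 for each row, row after row: the shift along the world's x, y, z in units of 30 mm (1.0 is 30 mm), then the turn, a rotation vector about the world's x, y, z in units of 6 degrees (1.0 is 6 degrees), then the opening, from 0 (shut) to 1 (fully open). A call has 1 to 5 rows; each row is the pose to reach, as a shift and turn from the pose commanded when the call began; what a row does not reach only later rows make up. A row lasts 1/10 s, in which the tool goes at most 50 mm and 8.59 degrees, less where a joint would pass 70% of its speed; a pose out of reach is approached as far as the arm can. A call with a gripper value outside its range is refused whole. The fingers move at their own pace and stop on an object; "newtons" is the grip in N (left out, the last holds). Time passes only in rows, so rows that repeat a pose let the fingers close. It gives the time, the measured TCP pose, the force and the opening at its end, in the units of the state.
- bot.get_obs(): the state, without advancing time (a new reading comes with each control period).
- camera(name): name is "scene" or "top" or "wrist"; returns a dict with "img" (384x512x3 uint8, red, green, blue), "intrinsics" (3x3 intrinsics, pixels), "origin" and "rotation" of the camera in the world. Camera axes: x right, y up, looking along -z (the intrinsics and any distortion apply to the point x, -y, -z); pixel columns grow to the right and rows downward; lengths in m; the calibration is good to about 2 mm. A picture is of the moment at which its call begins. There is no depth.
- bot.job_done(): hands the job in, once; it reports no verdict.
Trained networks look in the newest picture that a camera, given by its name, has taken for a name from the list of things; names that differ only in an ending like _2 or _b are one class to them, and where a whole thing is asked for, a point or a joint stands for the part that bears it (a point fixed in the world has none). Each returns a list of dicts, best first, with "conf" (0 to 1); they miss things now and then, are a little off and sometimes report something else, mostly with a low value. They report only what shows in the picture. A call takes as long as a camera call. They do not tell look-alikes from the thing itself.
- recognise(query, camera): "box" ([left, top, right, bottom] in pixels, round what is visible of it).
The state is a dict: "time": time; "q": joint angles; "qd": joint speeds; "joint_efforts": joint torques, N m; "ee_pos": TCP position; "tcp_rot": TCP orientation; "wrist_force": force on the tool from outside, world axes, zero at the start; "torque": the same for the moment, N m; "opening": finger opening in m.
Only numpy, scipy, OpenCV 4.12 (cv2) and the standard library are available. Lean on these libraries where they do the work, as an engineer would, in place of code of your own. Each camera call takes 0.05 s, during which the arm holds its last target.

## Working session

There is one attempt and no reset: what is moved stays moved. The work goes in short steps, Python scripts to look and compute and a tool call to move; the robot and the scene stay as the last step left them, time stands still between calls to the robot, and variables do not carry over. Pictures are saved under pics/ and viewed, and the job is handed in when it is done.

Besides the shell and the picture viewer there is one more tool, called after "Call:" as name(argument=value, ...), one argument or row to a line, values as JSON. apply_moves: Moves the arm, as the interface text tells. Its arguments: {"type":"object","properties":{"targets":{"type":"array"},"newtons":{"type":"number"}},"required":["targets"]}

```bash
mkdir -p pics; cat > h.py <<'E'
import numpy as np, cv2
from workcell import bot, camera, recognise
def snap(n,f):
    c=camera(n); cv2.imwrite('pics/'+f,c['img'][:,:,::-1]); return c
def proj(c,P):
    P=np.atleast_2d(P); p=(P-np.array(c['origin']))@np.array(c['rotation'])
    p=p*[1,-1,-1]; u=p@np.array(c['intrinsics']).T
    return u[:,:2]/u[:,2:]
def ray(c,uv,z):
    d=np.linalg.inv(np.array(c['intrinsics']))@[uv[0],uv[1],1]
    d=np.array(c['rotation'])@(d*[1,-1,-1]); o=np.array(c['origin'])
    return o+d*(z-o[2])/d[2]
E
python3 - <<'E'
from h import *
for n in ['scene','top']:
    c=snap(n,n+'0.png'); print(n,c.keys(),c['origin'],np.round(c['intrinsics'],1).tolist(),np.round(c['rotation'],3).tolist())
    for q in ['block','tube1','marker','dishes']:
        print(q,[(np.round(r['box']).tolist(),round(r['conf'],2)) for r in recognise(q,n)])
o=bot.get_obs();print(o)
E
```

```text
scene dict_keys(['img', 'intrinsics', 'origin', 'rotation']) [1.083998   0.60354328 0.81176867] [[360.7, 0.0, 260.2], [0.0, 360.7, 192.8], [0.0, 0.0, 1.0]] [49.062, 0.101, 134.973]
block [([183.0, 177.0, 252.0, 233.0], 0.85), ([222.0, 126.0, 278.0, 158.0], 0.83), ([235.0, 241.0, 310.0, 326.0], 0.74), ([278.0, 189.0, 356.0, 249.0], 0.71), ([352.0, 258.0, 420.0, 326.0], 0.71)]
tube1 [([231.0, 200.0, 237.0, 209.0], 0.64), ([323.0, 207.0, 331.0, 218.0], 0.6), ([203.0, 187.0, 216.0, 197.0], 0.56), ([225.0, 195.0, 231.0, 204.0], 0.56), ([294.0, 197.0, 303.0, 205.0], 0.5), ([196.0, 182.0, 206.0, 193.0], 0.42), ([281.0, 247.0, 288.0, 259.0], 0.42), ([214.0, 191.0, 222.0, 203.0], 0.41), ([274.0, 259.0, 283.0, 265.0], 0.41), ([331.0, 214.0, 343.0, 221.0], 0.38)]
marker [([179.0, 218.0, 210.0, 250.0], 0.21)]
dishes [([180.0, 216.0, 211.0, 249.0], 0.96), ([185.0, 176.0, 256.0, 232.0], 0.68), ([228.0, 182.0, 252.0, 200.0], 0.49)]
top dict_keys(['img', 'intrinsics', 'origin', 'rotation']) [ 0.25184634 -0.01394954  1.26775724] [[403.2, 0.0, 256.5], [0.0, 403.2, 195.3], [0.0, 0.0, 1.0]] [11.205, 0.4
[... 748 characters left out ...]
.0], 0.91), ([274.0, 166.0, 282.0, 176.0], 0.28)]
{'time': 0.5, 'q': array([ 7.69484493e+01,  4.98008475e+00,  1.00758070e+01,  9.50991341e+01,
       -7.86284969e-04,  9.00010648e+01]), 'qd': array([ 0.0537328 , -0.11146645, -0.03770977,  0.03675304,  0.03317846,
       -0.00464576]), 'joint_efforts': array([ 8.45163122e-04, -5.19643378e+01,  4.64549983e+01,  1.59936852e-03,
       -1.57542109e-05, -1.96037661e-05]), 'ee_pos': array([0.1242059 , 0.53577772, 0.2312512 ]), 'tcp_rot': array([-1.79996588e+02,  7.86348375e-04,  1.66947385e+02]), 'wrist_force': array([-0.34320609, -0.55152918, -0.04046627]), 'torque': array([-0.03866426, -0.03201057,  0.01008079]), 'opening': 0.08554507821108341}
```

```bash
python3 - <<'E'
import cv2
for n in ['scene','top']:
    i=cv2.imread(f'pics/{n}0.png'); cv2.imwrite(f'pics/{n}0b.png',cv2.resize(i,(768,576),interpolation=cv2.INTER_CUBIC))
E
```

```text
(no output)
```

View pics/scene0b.png

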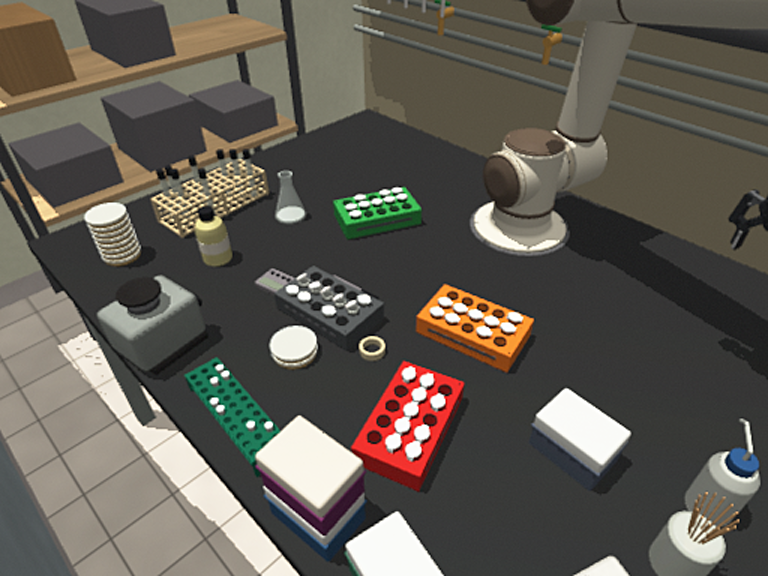

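View pics/top0b.png

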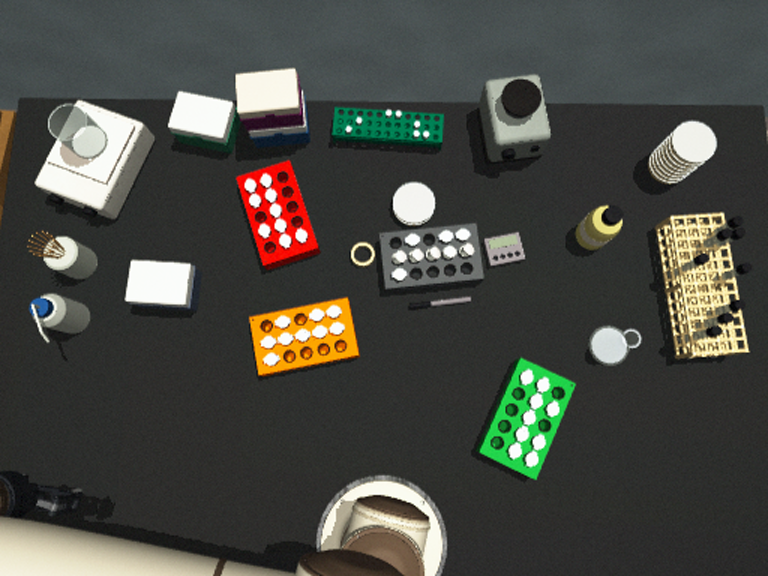

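```bash
python3 - <<'E'
from scipy.spatial.transform import Rotation as R
s=open('h.py').read()
s=s.replace("def snap(n,f):\n    c=camera(n);","from scipy.spatial.transform import Rotation as R\ndef snap(n,f):\n    c=camera(n); c['rotation']=np.array(c['rotation']); c['rotation']=R.from_euler('xyz',c['rotation'],degrees=True).as_matrix() if c['rotation'].size==3 else c['rotation']; np.save('pics/'+f+'.npy',c,allow_pickle=True);")
open('h.py','w').write(s)
E
python3 - <<'E'
from h import *
c=snap('top','top1.png'); 
i=cv2.imread('pics/top1.png')[130:215,225:365]
cv2.imwrite('pics/top1c.png',cv2.resize(i,None,fx=5.5,fy=5.5,interpolation=cv2.INTER_CUBIC))
print(c['rotation'].round(3))
for uv in [(288,172)]: print(ray(c,uv,0.048))
c=snap('scene','scene1.png'); print(ray(c,(222,206),0.048))
i=cv2.imread('pics/scene1.png')[165:245,165:275]
cv2.imwrite('pics/scene1c.png',cv2.resize(i,None,fx=7,fy=7,interpolation=cv2.INTER_CUBIC))
c=snap('wrist','w0.png'); print(c['origin'],c['rotation'].round(3), c['intrinsics'])
E
```

```text
[[ 0.015  0.981 -0.194]
 [-1.     0.014 -0.011]
 [-0.008  0.194  0.981]]
[ 0.5688408  -0.09743287  0.048     ]
[ 0.589712   -0.05960448  0.048     ]
[0.04671522 0.55448798 0.37307802] [[ 0.225 -0.925 -0.305]
 [ 0.974  0.214  0.07 ]
 [ 0.001 -0.313  0.95 ]] [[332.68177174   0.         251.30975372]
 [  0.         332.68177174 193.03187472]
 [  0.           0.           1.        ]]
```

View pics/top1c.png

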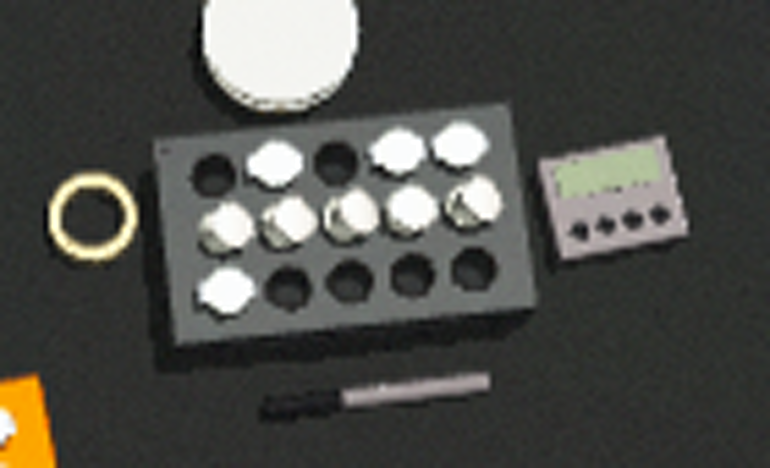

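View pics/scene1c.png

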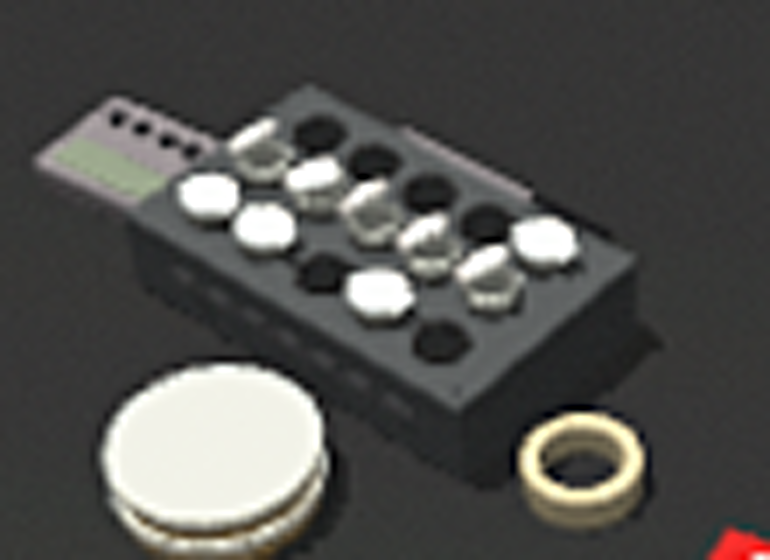

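View pics/w0.png

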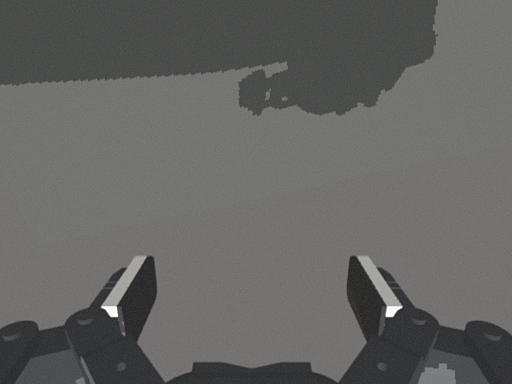

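```bash
cat > fit.py <<'E'
from h import *
from scipy.optimize import least_squares
# block corners: +x+y, +x-y, -x-y, -x+y
L=np.array([[.06,.1025],[.06,-.1025],[-.06,-.1025],[-.06,.1025]])
def load(f): return np.load('pics/'+f+'.npy',allow_pickle=True).item()
def fit(obs):
    """obs: list (cam, uv(4x2), )"""
    def res(p):
        c,s=np.cos(p[2]),np.sin(p[2]); W=np.c_[L@np.array([[c,-s],[s,c]]).T+p[:2],np.full(4,.048)]
        return np.concatenate([(proj(k,W)-uv).ravel() for k,uv in obs])
    r=least_squares(res,[.57,-.09,0.]); return r.x,r.fun
E
python3 - <<'E'
from fit import *
t=load('top1.png');s=load('scene1.png')
ut=np.array([(155,137),(508,103),(536,305),(177,343)])/5.5+[225-.4,130-.4]
us=np.array([(462,408),(133,208),(305,87),(637,258)])/7+[165-.4,165-.4]
for o in ([(t,ut)],[(s,us)],[(t,ut),(s,us)]):
    x,f=fit(o); print(x[:2].round(4),np.degrees(x[2]).round(2),f.round(1))
E
```

```text
[ 0.5759 -0.0948] 6.75 [-0.2  0.2  0.3 -0.2  0.3  0.1 -0.3 -0.1]
[ 0.5724 -0.0949] 7.04 [-0.   0.  -0.9  0.5  0.7 -0.5  0.3 -0.2]
[ 0.5744 -0.0945] 6.89 [-0.4  0.8  0.1  0.2  0.2  0.5 -0.4  0.4 -0.5  0.5 -1.3  0.8  0.4 -0.3
 -0.1  0.3]
```

Candidates for the block (full-size pixels in the top picture):
- Grey at (288,171)
- Red at (185,143)
- Orange at (202,225)
- Green at (352,279)
- Dark-green rack at (259,83)

The description fits only the grey one. Its middle row is all ajar, the timer lies at its -y end and the tape at its +y end. The crop confirms this, with the caps hinged on the timer side. It fits at about (0.574, -0.095), yaw 6.9°.

I'll move above it with the fingers shut.

Call:
apply_moves(
  targets=[0.75,-1.05,0,0,0,-1.333,0,1.5,-2.1,0,0,0,-2.667,0,2.25,-3.15,0,0,0,-4,0,3,-4.2,0,0,0,-5.333,0,3.75,-5.25,0,0,0,-6.667,0],
  newtons=20,
)

```text
time: 1.15
ee_pos: [0.2373, 0.377, 0.2314]
tcp_rot: [180.0, -0.0, 126.6]
wrist_force: [0.8, -0.3, -0.4]
opening: 0.0125
```

Call:
apply_moves(
  targets=[0.75,-1.05,0,0,0,-1.333,0,1.5,-2.1,0,0,0,-2.667,0,2.25,-3.15,0,0,0,-4,0,3,-4.2,0,0,0,-5.333,0,3.75,-5.25,0,0,0,-6.667,0],
)

```text
time: 1.65
ee_pos: [0.3498, 0.2194, 0.2315]
tcp_rot: [180.0, -0.0, 86.6]
wrist_force: [0.3, 1.0, -1.1]
opening: -0.0001
```

Call:
apply_moves(
  targets=[0.75,-1.05,0,0,0,-1.333,0,1.5,-2.1,0,0,0,-2.667,0,2.25,-3.15,0,0,0,-4,0,3,-4.2,0,0,0,-5.333,0,3.75,-5.25,0,0,0,-6.667,0],
)

```text
time: 2.15
ee_pos: [0.4624, 0.0617, 0.2315]
tcp_rot: [180.0, -0.0, 46.6]
wrist_force: [0.6, 0.7, -0.2]
opening: 0.0002
```

Call:
apply_moves(
  targets=[0.75,-1.05,0,0,0,-1.333,0,1.5,-2.1,0,0,0,-2.667,0,2.25,-3.15,0,0,0,-4,0,3,-4.2,0,0,0,-5.333,0,3.75,-5.25,0,0,0,-6.667,0],
)

```text
time: 2.65
ee_pos: [0.5749, -0.0957, 0.2313]
tcp_rot: [-180.0, -0.0, 6.6]
wrist_force: [0.4, -0.4, -0.7]
opening: -0.0
```

```bash
python3 - <<'E'
from fit import *
c=snap('wrist','w1.png'); print(c['origin'])
L3=lambda p,P:np.c_[np.array(P)[:,:2]@np.array([[np.cos(p[2]),-np.sin(p[2])],[np.sin(p[2]),np.cos(p[2])]]).T+p[:2],np.array(P)[:,2]]
i=cv2.resize(cv2.imread('pics/w1.png'),None,fx=1.5,fy=1.5,interpolation=cv2.INTER_CUBIC)
cv2.imwrite('pics/w1b.png',i)
p=[.5744,-.0945,np.radians(6.89)]
print(proj(c,L3(p,[[a,b,.048] for a,b in L])).round(0).tolist())
E
```

```text
[ 0.65497784 -0.08592743  0.3731171 ]
[[142.0, 108.0], [358.0, 107.0], [348.0, 224.0], [154.0, 225.0]]
```

View pics/w1b.png

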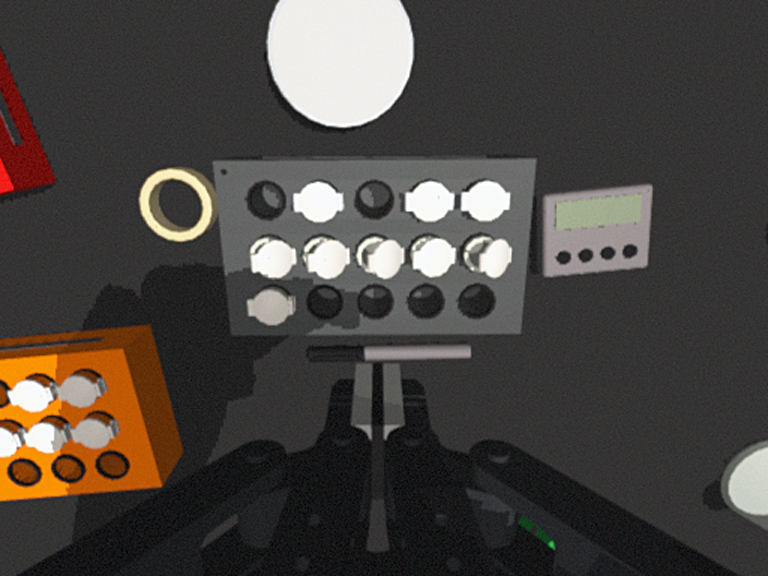

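```bash
python3 - <<'E'
from fit import *
t=load('top1.png');s=load('scene1.png');w=load('w1.png')
ut=np.array([(155,137),(508,103),(536,305),(177,343)])/5.5+[225-.4,130-.4]
us=np.array([(462,408),(133,208),(305,87),(637,258)])/7+[165-.4,165-.4]
uw=np.array([(214,161),(536,158),(521,333),(231,335)])/1.5-.2
for o in ([(w,uw)],[(t,ut),(s,us),(w,uw)]):
    x,f=fit(o); print(x[:2].round(4),np.degrees(x[2]).round(2),f.round(1))
for p in ([.5744,-.0945,np.radians(6.9)],x):
  for d in (-.112,-.0875,.09): print(d,p[0]-np.sin(p[2])*d,p[1]+np.cos(p[2])*d)
E
```

```text
[ 0.5758 -0.0938] 7.05 [-1.1 -0.4  0.7 -0.   0.3  0.4  0.1  0.4]
[ 0.5756 -0.0939] 7.03 [-0.6  0.5 -0.1 -0.2  0.1 -0.  -0.5  0.1 -0.6  0.8 -1.5  1.1  0.1 -0.
 -0.2  0.5 -0.9 -0.2  0.8  0.2  0.3  0.6  0.1  0.5]
-0.112 0.5878553259494805 -0.20568882229609792
-0.0875 0.5849119733980317 -0.1813662674188265
0.09 0.5635876845048818 -0.0051518392263499024
-0.112 0.5892860900052772 -0.20504767366751162
-0.0875 0.5862888017529193 -0.1807317064210236
0.09 0.5645737542103264 -0.004565004941365636
```

Call:
apply_moves(
  targets=[0.16,-1.2,0,0,0,0.03,0,0.32,-2.4,0,0,0,0.06,0,0.47,-3.64,0,0,0,0.07,0,0.47,-3.64,-1.5,0,0,0.07,0,0.47,-3.64,-3,0,0,0.07,0],
)

```text
time: 3.2
ee_pos: [0.5892, -0.2051, 0.1412]
tcp_rot: [179.9, -0.2, 7.3]
wrist_force: [-0.0, 0.6, -1.1]
opening: -0.0004
```

Call:
apply_moves(
  targets=[0,0,-1,0,0,0,0,0,0,-2,0,0,0,0,0,0,-2.5,0,0,0,0,0,0,-2.66,0,0,0,0,0,0,-2.66,0,0,0,0],
)

```text
time: 3.7
ee_pos: [0.5885, -0.2034, 0.0619]
tcp_rot: [180.0, -0.0, 7.4]
wrist_force: [0.6, -1.0, 0.4]
opening: 0.0001
```

```bash
python3 - <<'E'
from fit import *
c=snap('wrist','w2.png');s=snap('scene','s2.png');print(bot.get_obs()['ee_pos'],bot.get_obs()['tcp_rot'])
i=cv2.resize(cv2.imread('pics/w2.png'),None,fx=1.5,fy=1.5,interpolation=cv2.INTER_CUBIC)
cv2.imwrite('pics/w2b.png',i)
cv2.imwrite('pics/s2b.png',cv2.resize(cv2.imread('pics/s2.png')[140:245,165:305],None,fx=5.5,fy=5.5,interpolation=cv2.INTER_CUBIC))
E
```

```text
[ 0.58917403 -0.20365942  0.06328929] [ 1.79940505e+02 -1.23761965e-01  7.36493420e+00]
```

View pics/w2b.png

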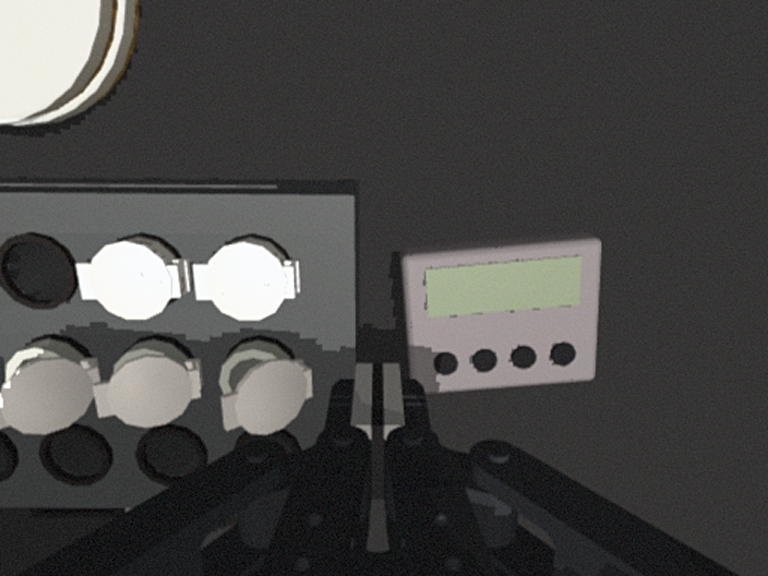

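View pics/s2b.png

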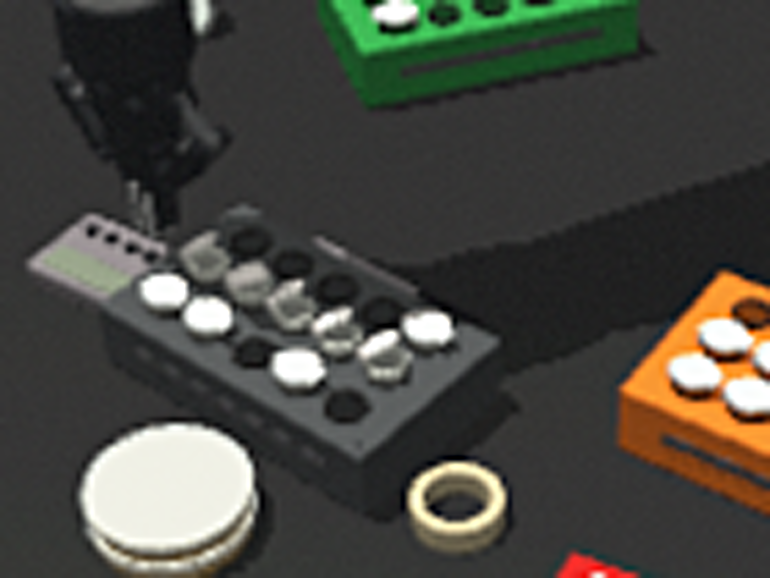

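```bash
python3 - <<'E'
from h import *
A=[]
for k in range(8):
    camera('top'); o=bot.get_obs(); A.append(list(o['ee_pos']*1000)+list(o['wrist_force']))
A=np.array(A);print(A.round(1));print(A.mean(0).round(2))
E
```

```text
[[ 5.892e+02 -2.037e+02  6.330e+01  3.000e-01  3.000e-01  1.700e+00]
 [ 5.892e+02 -2.037e+02  6.320e+01  3.000e-01 -1.000e-01  1.000e-01]
 [ 5.890e+02 -2.036e+02  6.300e+01  6.000e-01  2.000e-01 -4.000e-01]
 [ 5.889e+02 -2.036e+02  6.270e+01 -1.000e+00 -5.000e-01 -1.000e-01]
 [ 5.887e+02 -2.036e+02  6.240e+01 -7.000e-01  2.000e-01 -2.000e-01]
 [ 5.886e+02 -2.035e+02  6.210e+01 -3.000e-01  3.000e-01 -4.000e-01]
 [ 5.885e+02 -2.035e+02  6.190e+01  2.000e-01 -5.000e-01 -5.000e-01]
 [ 5.884e+02 -2.034e+02  6.180e+01  0.000e+00  2.000e-01 -5.000e-01]]
[ 5.8882e+02 -2.0357e+02  6.2550e+01 -7.0000e-02  3.0000e-02 -4.0000e-02]
```

Call:
apply_moves(
  targets=[-0.016,0.132,-0.02,0,0,-0.05,0,-0.033,0.265,-0.04,0,0,-0.05,0,-0.049,0.397,-0.04,0,0,-0.05,0,-0.065,0.529,-0.04,0,0,-0.05,0,-0.081,0.662,-0.04,0,0,-0.05,0],
)

```text
time: 4.7
ee_pos: [0.5859, -0.1835, 0.0604]
tcp_rot: [179.9, -0.0, 7.1]
wrist_force: [-0.5, -2.7, 0.5]
opening: -0.0
```

Call:
apply_moves(
  targets=[-0.016,0.132,0,0,0,0,0,-0.033,0.265,0,0,0,0,0,-0.049,0.397,0,0,0,0,0,-0.065,0.529,0,0,0,0,0,-0.081,0.662,0,0,0,0,0],
)

```text
time: 5.2
ee_pos: [0.5838, -0.1637, 0.0609]
tcp_rot: [180.0, -0.1, 7.1]
wrist_force: [-0.1, -4.1, 6.0]
opening: 0.0005
```

```bash
cat > look.py <<'E'
import sys
from fit import *
n=sys.argv[1]
c=snap('wrist',f'w{n}.png');s=snap('scene',f's{n}.png');o=bot.get_obs();print(o['ee_pos'],o['wrist_force'])
a=cv2.resize(cv2.imread(f'pics/w{n}.png'),(400,300),interpolation=cv2.INTER_AREA)
a=cv2.resize(cv2.imread(f'pics/w{n}.png')[90:330,:400],(400,240))
b=cv2.resize(cv2.imread(f'pics/s{n}.png')[165:245,165:265],(400,320),interpolation=cv2.INTER_CUBIC)
cv2.imwrite(f'pics/c{n}.png',np.hstack([np.vstack([a,np.zeros((80,400,3),np.uint8)]),b]))
E
python3 look.py 3
```

```text
[ 0.58368667 -0.16323988  0.06083115] [ 0.15943363 -1.41662925  5.66479026]
```

View pics/c3.png

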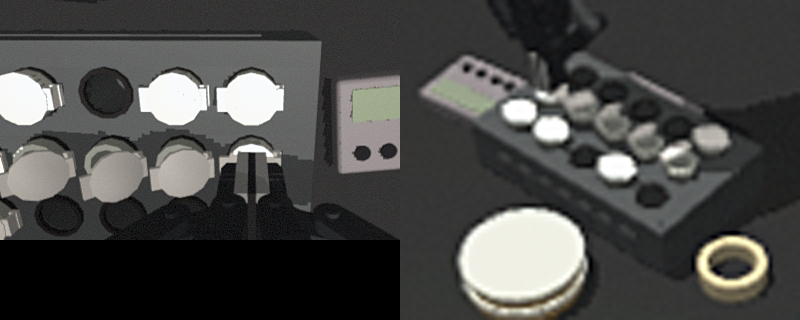

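The cap under the finger (wrist crop, 255,155) lies flat and the block hasn't moved. The force is about 5.7 N, so I'll carry on at this height.

Call:
apply_moves(
  targets=[-0.016,0.132,0,0,0,0,0,-0.033,0.265,0,0,0,0,0,-0.049,0.397,0,0,0,0,0,-0.065,0.529,0,0,0,0,0,-0.081,0.662,0,0,0,0,0],
)

```text
time: 5.8
ee_pos: [0.5809, -0.1435, 0.0602]
tcp_rot: [180.0, 0.0, 7.1]
wrist_force: [0.2, -5.0, 3.5]
opening: -0.0
```

Call:
apply_moves(
  targets=[-0.016,0.132,0,0,0,0,0,-0.033,0.265,0,0,0,0,0,-0.049,0.397,0,0,0,0,0,-0.065,0.529,0,0,0,0,0,-0.081,0.662,0,0,0,0,0],
)

```text
time: 6.3
ee_pos: [0.5788, -0.1239, 0.0607]
tcp_rot: [180.0, -0.0, 7.1]
wrist_force: [0.1, -4.4, 5.7]
opening: 0.0003
```

```bash
python3 look.py 4
```

```text
[ 0.57875341 -0.12349724  0.06072731] [ 0.08296662 -2.67760477  5.89647706]
```

View pics/c4.png

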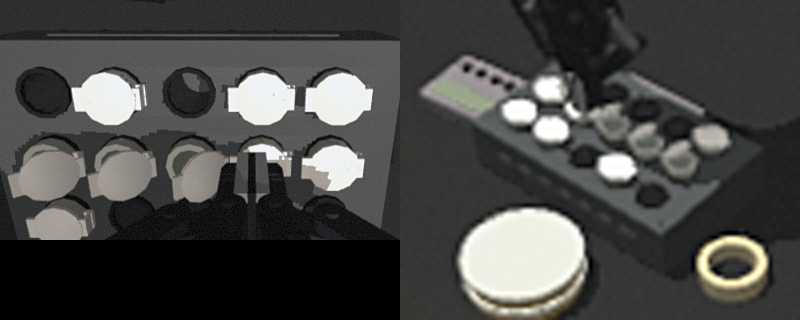

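Cap 1 (335,165) is shut, the finger is over cap 2, and the block hasn't moved. Continuing.

Call:
apply_moves(
  targets=[-0.016,0.132,0,0,0,0,0,-0.033,0.265,0,0,0,0,0,-0.049,0.397,0,0,0,0,0,-0.065,0.529,0,0,0,0,0,-0.081,0.662,0,0,0,0,0],
)

```text
time: 6.9
ee_pos: [0.5761, -0.1038, 0.0604]
tcp_rot: [180.0, -0.0, 7.1]
wrist_force: [-0.3, -5.1, 6.6]
opening: -0.0002
```

Call:
apply_moves(
  targets=[-0.016,0.132,0,0,0,0,0,-0.033,0.265,0,0,0,0,0,-0.049,0.397,0,0,0,0,0,-0.065,0.529,0,0,0,0,0,-0.081,0.662,0,0,0,0,0],
)

```text
time: 7.4
ee_pos: [0.5739, -0.0841, 0.0606]
tcp_rot: [180.0, -0.0, 7.1]
wrist_force: [0.1, -3.9, 6.0]
opening: -0.0002
```

Call:
apply_moves(
  targets=[-0.016,0.132,0,0,0,0,0,-0.033,0.265,0,0,0,0,0,-0.049,0.397,0,0,0,0,0,-0.065,0.529,0,0,0,0,0,-0.081,0.662,0,0,0,0,0],
)

```text
time: 7.9
ee_pos: [0.5714, -0.0642, 0.0606]
tcp_rot: [180.0, -0.0, 7.1]
wrist_force: [0.4, -4.7, 6.0]
opening: 0.0
```

```bash
python3 look.py 5
```

```text
[ 0.57137083 -0.06382676  0.06063584] [-0.32714124 -2.14857876  6.63709478]
```

View pics/c5.png

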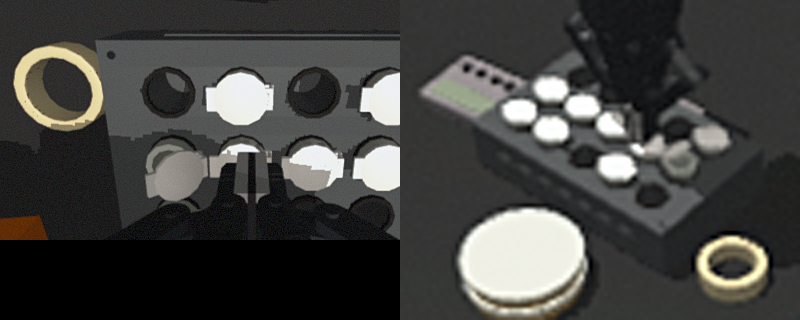

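Caps 1–3 are shut and cap 4 is being folded. Only cap 5 (175,170) is still up.

Call:
apply_moves(
  targets=[-0.016,0.132,0,0,0,0,0,-0.033,0.265,0,0,0,0,0,-0.049,0.397,0,0,0,0,0,-0.065,0.529,0,0,0,0,0,-0.081,0.662,0,0,0,0,0],
)

```text
time: 8.5
ee_pos: [0.5689, -0.0444, 0.0605]
tcp_rot: [180.0, -0.0, 7.1]
wrist_force: [0.5, -5.4, 3.5]
opening: -0.0002
```

Call:
apply_moves(
  targets=[-0.016,0.132,0,0,0,0,0,-0.033,0.265,0,0,0,0,0,-0.049,0.397,0,0,0,0,0,-0.065,0.529,0,0,0,0,0,-0.081,0.662,0,0,0,0,0],
)

```text
time: 9.0
ee_pos: [0.5665, -0.0245, 0.0606]
tcp_rot: [180.0, -0.0, 7.1]
wrist_force: [1.2, -4.5, 5.6]
opening: -0.0
```

Call:
apply_moves(
  targets=[-0.016,0.132,0,0,0,0,0,-0.033,0.265,0,0,0,0,0,-0.049,0.397,0,0,0,0,0,-0.065,0.529,0,0,0,0,0,-0.081,0.662,0,0,0,0,0],
)

```text
time: 9.5
ee_pos: [0.5635, -0.004, 0.0598]
tcp_rot: [-179.9, 0.1, 7.1]
wrist_force: [0.1, -0.4, -0.4]
opening: -0.0
```

```bash
python3 look.py 6
```

```text
[ 0.56339477 -0.00388873  0.05958984] [0.80904632 0.19370202 0.54758239]
```

View pics/c6.png

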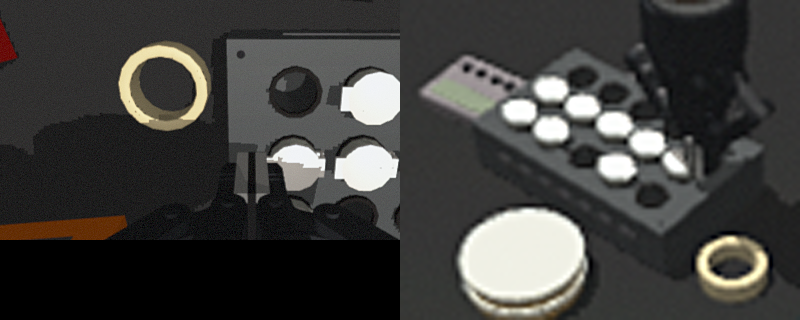

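The finger has left cap 5 and the force is zero. I'll move 12 mm further on before rising so the tab can't catch.

Call:
apply_moves(
  targets=[-0.025,0.2,0,0,0,0,0,-0.05,0.4,0,0,0,0,0,-0.05,0.4,0.5,0,0,0,0,-0.05,0.4,1.5,0,0,0,0,-0.05,0.4,2.5,0,0,0,0],
)

```text
time: 10.1
ee_pos: [0.5622, 0.0073, 0.1369]
tcp_rot: [-180.0, 0.0, 7.1]
wrist_force: [0.3, 0.4, 1.1]
opening: -0.0001
```

Call:
apply_moves(
  targets=[0,0,1.2,0,0,0,0,-0.5,0,2.4,0,0,0,0,-1,-0.7,3,0,0,0,0,-1,-1.4,3,0,0,0,0,-1,-1.9,3,0,0,0,0],
)

```text
time: 10.6
ee_pos: [0.5326, -0.0507, 0.2273]
tcp_rot: [180.0, -0.1, 7.1]
wrist_force: [1.0, 0.3, -0.4]
opening: 0.0
```

```bash
python3 - <<'E'
from fit import *
for n,sl,f in [('wrist',None,1.5),('scene',(slice(165,245),slice(165,275)),7),('top',(slice(130,215),slice(225,365)),5.5)]:
    c=snap(n,n+'7.png'); i=cv2.imread(f'pics/{n}7.png'); i=i[sl] if sl else i
    cv2.imwrite(f'pics/{n}7c.png',cv2.resize(i,None,fx=f,fy=f,interpolation=cv2.INTER_CUBIC))
print(bot.get_obs()['ee_pos'],bot.get_obs()['time'])
E
```

```text
[ 0.53243145 -0.05042085  0.22517644] 10.75
```

View pics/wrist7c.png

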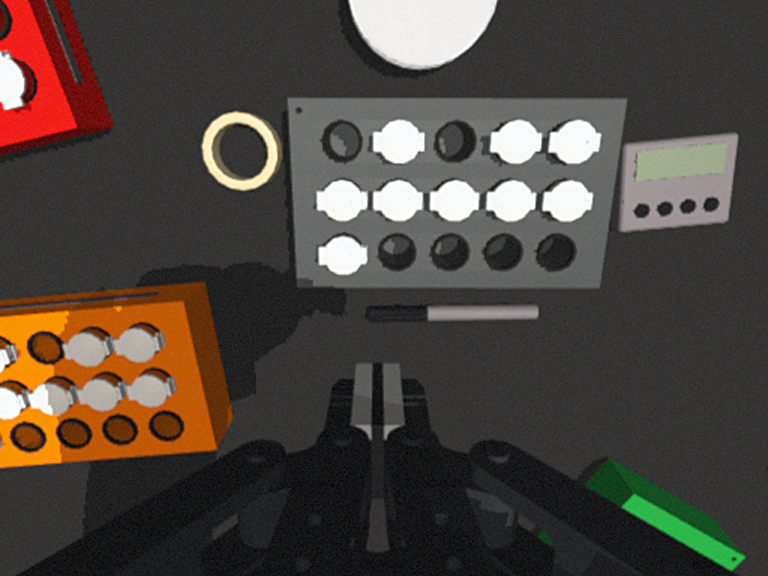

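View pics/scene7c.png

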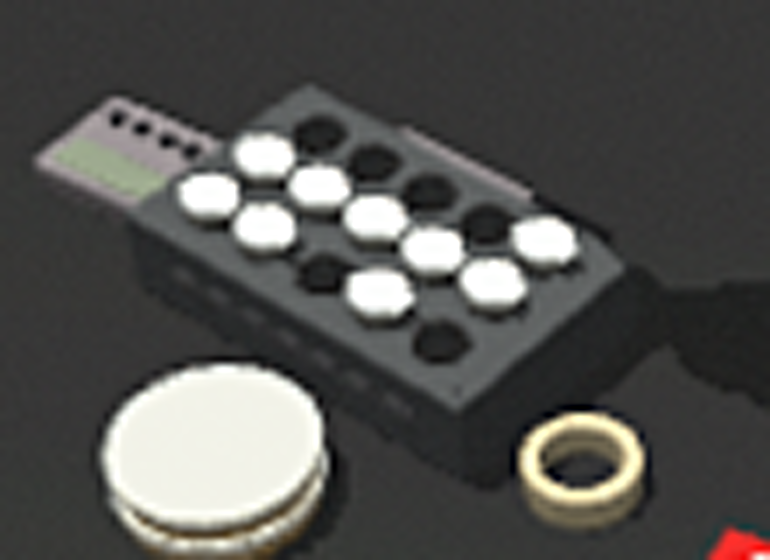

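View pics/top7c.png

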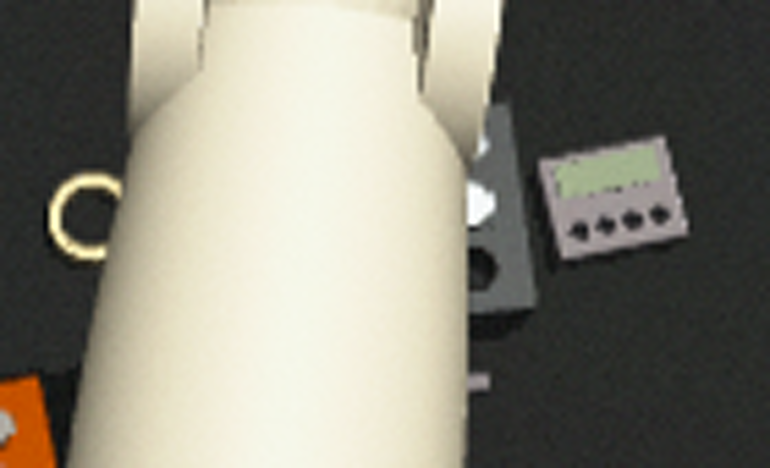

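All five caps in the middle row, (342,200) to (568,200) in the wrist picture, look just like the ones that were already shut. The block and timer sit at the same pixels as before in the scene and top pictures.

```bash
python3 -c "
from h import *
print(bot.job_done())"
```

```text
the job is handed in; nothing more can be done
None
```

All five caps in the grey block's middle row are shut. I folded them down in order, tube 1 to tube 5, and handed the job in at about 10.8 s.

**What I did:** I located the block in three camera views at about (0.5755, -0.094), yaw 7°. The shut fingertips then swept from the hinge (-y) end along +y at about 40 mm/s. Tip height was about 60.5 mm, and the readings showed up to about 6.6 N pressing down and 5.4 N of drag. I went 12 mm past tube 5 before rising, so the finger could not catch the tab.

**Last checks:**
- **Caps:** in the final wrist and scene pictures the five caps look identical to the tubes that were already shut.
- **Block and neighbours:** the block, tape, timer and dishes stand at the same pixels as at the start in the scene picture. The marker also looks undisturbed.
- **Robot:** it finished about 0.225 m above the bench, touching nothing.

**Limits of the checks:**
- The arm hid most of the block in the final top picture, so that view confirms only its visible end and the timer.
- I did not re-measure the bottle, flask or tip box, but the arm never came near them.
- The tip height wandered by about 0.7 mm before the sweep started. I allowed for that by pressing about 1.5 mm below shut-cap height.

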